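Scan a specimen jar's label with a contact scanner

ROBOT

A 6-joint arm with a two-finger parallel gripper is mounted at the origin on the work surface. World frame = base frame: x ahead of the robot, y to its left, z up, the work surface at z = 0. Lengths are in m, angles in degrees, forces in N, time in s.
With the tool pointing down it reaches from about 0.35 to 0.875 m from the base axis. Payload 4.2 kg.
Tool frame: the origin (TCP) lies on the front face of the gripper's body, between the roots of the fingers; the fingertips stand 70 mm ahead of it and the grasp point (between the pads) lies 51 mm ahead of it; x points along the fingers, y is the direction in which the jaws open and shut, and the axes are right-handed (so a half turn about x gives the same grasp; the last joint's range is limited). The gripper opens to 87 mm and grips with 3 to 60 N. Pads are 19 mm wide; open, the fingers measure 117 mm over their backs; the gripper's body (75 mm by 190 mm) begins 51 mm behind the grasp point.
Start: joints at [-59.611, 22.042, 0.453, 0, -68.411, -14.817], TCP at [0.168, -0.602, 0.292] pointing down, gripper open.
Joint ranges: [-179.83, 179.83], [-69.29, 118.12], [-61.27, 80.66], [-181.25, 117.63], [-171.15, -9.14], [-177.46, 177.46]. Speed limits (degrees/s): [159.86, 159.86, 180, 180, 180, 180].

INTERFACE

Orientations are given as a 3x3 rotation matrix whose columns are the frame's x, y, z axes.
In Python, from station import r, viewer, spotter gives the robot as it stands.
- The arm moves only by the tool move_arm, never from a script. Its argument "series" is a list that holds one entry, the list of rows, each a list of 7 numbers: the turn, a rotation vector about the world's x, y, z scaled (see below), then the shift along the world's x, y, z scaled (see below), then the opening, from 0 (shut) to 1 (fully open). A call has 1 to 20 rows; each row shifts and turns the pose as measured when the row begins; what a row does not reach is not made up. The controller multiplies each number of a shift by 60 mm and each number of a turn by 8 degrees. A row lasts 1/8 s, in which the tool goes at most 62.5 mm and 10.7 degrees, less where a joint would pass 70% of its speed; a pose out of reach is approached as far as the arm can. A call with a number of a shift or a turn outside -1 to 1 is refused whole. A call with a gripper value outside its range is refused whole. The fingers move at their own pace and stop on an object; the grip force is fixed at half the most. Time passes only in rows, so rows that do not move let the fingers close. It gives the time, the measured TCP pose, the force and the opening at its end, in the units of the state.
- r.sense(): the state, without advancing time (a new reading comes with each control period).
- viewer.capture(name): name is "scene" or "top" or "wrist"; returns (picture, depth): 420x560x3 uint8, red, green, blue; 420x560 float32, m along the optical axis (not along the pixel's ray), 0 where there is no reading.
- viewer.camera_params(name): a dict with "mtx" (3x3 intrinsics, pixels), "pose" (4x4, takes a point from camera to world coordinates). Camera axes: x right, y down, z forward; pixel columns grow to the right and rows downward; lengths in m; the calibration is good to about 2 mm. A picture is of the moment at which its call begins: read the wrist's pose just before it. camera_params takes no time and is no camera call; for the wrist camera it gives the pose at the moment of the call.
- r.finish_job(): hands the job in, once; it reports no verdict.
Trained networks look in the newest picture that a camera, given by its name, has taken for a name from the list of things; names that differ only in an ending like _2 or _b are one class to them, and where a whole thing is asked for, a point or a joint stands for the part that bears it (a point fixed in the world has none). Each returns a list of dicts, best first, with "conf" (0 to 1); they miss things now and then, are a little off and sometimes report something else, mostly with a low value. They report only what shows in the picture. A call takes as long as a camera call.
- spotter.find_in(camera, name): "centre" ([column, row] in pixels, amid what is visible of it).
- spotter.trace(camera, name): "mask" (420x560 bool, what is visible of it) and "centre" ([column, row] in pixels, amid what is visible of it).
The state is a dict: "time_s": time; "joints": joint angles; "joint_velocities": joint speeds; "effort": joint torques, N m; "tcp_pos": TCP position; "ee_rot": TCP orientation; "wrist_force": force on the tool from outside, world axes, zero at the start; "moment": the same for the moment, N m; "gripper_width": opening from 0.0 (shut) to 1.0 (fully open).
Only numpy, scipy, OpenCV 4.12 (cv2) and the standard library are available. Lean on these libraries where they do the work, as an engineer would, in place of code of your own. Each camera call takes 0.05 s, during which the arm holds its last target.

TASK

Inventory the specimen jar in the tilting cradle: lift the contact scanner wand off its charging post, set its sprung hood squarely and centrally on the barcode label, press it lightly part of the way in and hold it still there for two seconds, without pushing hard or shifting the jar. Then slide the wand back down over its charging post until it stands fully home and upright, and let go. Leave the loose jars where they are.

Things in the scene. Friction and masses are not known exactly. Their poses are not given: they have to be found in the camera images.
- wand: Scanner wand, 190 g, 170 mm long, straight. Origin: centre of the mouth of the sprung-out hood; +z up the axis to the grip, it looks along -z. z 0-46 mm: black rubber hood, tube of 34 mm outer, 22 mm inner diameter, free 56 mm deep; z 56-100: orange barrel, 42 mm diameter; z 100-170: grey grip. Starts mouth down over the charging post, resting on the charger base. Any roll about its axis will do.
- mouth (a point): Centre of the hood's mouth, moving with the hood; z is the wand's axis, pointing to the grip.
- grip (a point): Middle of the wand's grey square grip, 135 mm up the axis from the mouth; 30 x 30 x 70 mm, flat faces square to the wand's x and y; grasp it by these from above, fingers along the axis. At the start it is 155 mm above the table.
- hood (a joint): How far the sprung hood is pushed in (m): 0 fully out, 0.010 at the stop. It starts to move at about 2.4 N and takes 0.6 N more per mm (3.6 N at 2 mm, 5.4 N at 5 mm, 8.4 N at the stop). The scanner reads only while the hood is between 2 and 8 mm in.
- label (a point): Nominal centre of the 60 x 60 mm barcode label on the upper flat face (135 x 82 mm) of the amber square jar clamped in the plywood cradle, 0.14 to 0.17 m up. z: outward normal, leaning from vertical roughly to the robot by 0.3 to 0.65 rad; x: up the slope, to the white lid, below the face. Fixed to the cradle: jars differ, so the real face lies up to 8 mm above or below it along z. At most 15 N.
- tray (a joint): Tilt of the cradle and jar from level (rad); the hinge is stiff and holds at the pressing force.
- stand: Fixed plywood base of the cradle, 200 x 150 mm, centre of its underside. Its -x side, where the hinge is, faces roughly to the robot.
- charger: Fixed grey charger base, 85 x 85 x 20 mm, centre of its underside, with an upright steel post in the middle: 18 mm diameter, 34 mm tall above the base, its top 8 mm tapering to 8 mm diameter. The wand's hood slides over it with 2 mm clearance all round, until the mouth rests on the base.
- post (a point): Foot of the charging post: on its axis, on the top face of the charger base (20 mm above the table).
- jar_a: Loose amber jar, white lid, 60 mm diameter, 95 mm tall, centre of its underside; a bystander.
- jar_b: Loose amber jar, red lid, 68 mm diameter, 110 mm tall, centre of its underside; a bystander.
- jar_c: Loose clear jar, white lid, 52 mm diameter, 85 mm tall, centre of its underside; a bystander.

How it is judged (in metres and radians):
On the way:
1. hood centred and square on the label, pressed part way in, held still for a second (x of mouth in the frame of label between -0.01 and 0.01 m and y of mouth in the frame of label between -0.01 and 0.01 m and angle between the z axis of mouth and the z axis of label, either way round below 0.14 rad and value of joint hood between 0.002 and 0.008 m and contact force between wand and stand above 1 N and linear speed of wand below 0.02 m/s and angular speed of wand below 0.2 rad/s), for 1 s.
At the end, for the whole second after the job is handed in: The label has been read, and the wand stands released and at rest on the charging post: mouth within 4 mm of the charger base and of the post's axis, upright within 0.08 rad; the label within 15 mm and each loose jar within 30 mm of where it started (horizontal distance between mouth and post below 0.004 m and z of mouth in the frame of post below 0.004 m and angle between wand's own z axis and vertical below 0.08 rad and linear speed of wand below 0.01 m/s and distance of label from where it was at the start of the episode below 0.015 m and distance of each of jar_a, jar_b, jar_c from where it was at the start of the episode below 0.03 m); the robot touches nothing.
It fails at once if the jar or its cradle is pressed with more than 15 N by the wand (contact force between wand and stand above 15 N).
It fails at once if the jar in its cradle is shifted more than 15 mm (distance of label from where it was at the start of the episode above 0.015 m).
It fails at once if a loose jar is moved more than 30 mm or tipped over (distance of any of jar_a, jar_b, jar_c from where it was at the start of the episode above 0.03 m or angle between any of jar_a, jar_b, jar_c's own z axis and vertical above 0.5 rad).
It also fails if it takes over 67 s, if anything falls off the work surface, if the arm or the gripper's body presses on something with over 40 N, if the wrist force passes 120 N, or if a joint passes its speed limit or range.

## Working session

There is one attempt and no reset: what is moved stays moved. The work goes in short steps, Python scripts to look and compute and a tool call to move; the robot and the scene stay as the last step left them, time stands still between calls to the robot, and variables do not carry over. Pictures are saved under pics/ and viewed, and the job is handed in when it is done.

Besides the shell and the picture viewer there is one more tool, called after "Request:" by a JSON object that holds its "op" and its "data". move_arm: Moves the arm, as the interface text tells. Its arguments: {"type":"object","properties":{"series":{"type":"array","items":{"type":"array","items":{"type":"array","items":{"type":"number","minimum":-1,"maximum":1}}}}},"required":["series"]}

```bash
ls; mkdir -p pics; cat > h.py <<'E'
import numpy as np, cv2
from station import r, viewer, spotter
def cap(name,fn=None):
    p=viewer.camera_params(name)
    im,d=viewer.capture(name)
    if fn: cv2.imwrite('pics/'+fn,im[:,:,::-1])
    return im,d,p
def cloud(d,p):
    K=p['mtx'];T=p['pose'];h,w=d.shape
    u,v=np.meshgrid(np.arange(w),np.arange(h))
    P=np.stack([(u-K[0,2])/K[0,0]*d,(v-K[1,2])/K[1,1]*d,d],-1)
    W=P@T[:3,:3].T+T[:3,3]; W[d<=0]=np.nan
    return W
E
python3 - <<'E'
from h import *
np.set_printoptions(precision=4,suppress=True)
print(r.sense())
for n in ['scene','top','wrist']:
    im,d,p=cap(n,n+'0.png'); np.savez(n+'0.npz',im=im,d=d,K=p['mtx'],T=p['pose']); print(n,p['pose'])
    if n!='wrist':
        W=cloud(d,p)
        for t in ['wand','charger','stand','label','jar_a','tray']:
            for o in spotter.trace(n,t)[:3]:
                m=o['mask']; print(t,round(o['conf'],2),np.round(o['centre']),m.sum(),np.nanmedian(W[m],0))
E
```

```text
pics
{'time_s': 0.0, 'joints': array([-59.6104,  22.0902,   0.3803,  -0.0278, -68.4117, -14.8161]), 'joint_velocities': array([ 0.1468,  0.0107, -0.0025, -0.0225,  0.0051,  0.0747]), 'effort': array([ -0.0003, -39.0665,  18.7401,   4.2197,   0.0109,  -0.0002]), 'tcp_pos': array([ 0.1677, -0.6016,  0.2912]), 'ee_rot': array([[-0.0007, -0.2683,  0.9633],
       [ 0.0021,  0.9633,  0.2683],
       [-1.    ,  0.0022, -0.0001]]), 'wrist_force': array([ 0.1426, -0.0798,  0.5114]), 'moment': array([0.0023, 0.0249, 0.025 ]), 'gripper_width': 1.0001125170482634}
scene [[ 0.3243  0.6442 -0.6927  1.1514]
 [ 0.9458 -0.2342  0.225  -0.1834]
 [-0.0173 -0.7282 -0.6852  0.6978]
 [ 0.      0.      0.      1.    ]]
wand 0.76 [404. 173.] 1172 [0.5435 0.3088 0.1205]
charger 0.77 [392. 207.] 773 [0.5469 0.302  0.0198]
stand 0.89 [278. 259.] 9752 [ 0.666  -0.0201  0.0509]
label 0.56 [273. 228.] 4191 [ 0.6561 -0.0268  0.1607]
label 0.36 [280. 260.] 9535 [ 0.666  -0.021   0.0506]
jar_a 0.93 [135. 336.] 1382 [ 0.722  -0.3033  0.0641]
jar_a 0.77 [416. 235.] 1710 [0.6917 0.2616 0.0791]
jar_a 0.73 [117. 238.] 1390 [ 0.4845 -0.3114  0.0657]
tray 0.29 [281. 257.] 9852 [ 0.666  -0.0199  0.0498]
top [[ 0.0055 -0.9969  0.0781  0.492 ]
 [-1.     -0.0059 -0.0056  0.0005]
 [ 0.0061 -0.0781 -0.9969  1.17  ]
 [ 0.      0.      0.      1.    ]]
wand 0.74 [118. 227.] 746 [0.5304 0.3074 0.1392]
wand 0.44 [137. 229.] 1097 [0.5277 0.306  0.0202]
charger 0.89 [140. 227.] 1114 [0.532  0.3045 0.0202]
stand 0.59 [281. 187.] 6828 [ 0.6151 -0.0074  0.1482]
label 0.79 [283. 186.] 5289 [ 0.6079 -0.009   0.1605]
jar_a 0.83 [418. 149.] 633 [ 0.7014 -0.297   0.0835]
jar_a 0.67 [147. 162.] 1173 [0.6691 0.2681 0.1082]
tray 0.83 [285. 184.] 5315 [ 0.608  -0.0089  0.1602]
wrist [[-0.2687  0.9308  0.2479  0.0993]
 [ 0.9632  0.2594  0.0702 -0.6227]
 [ 0.0011  0.2576 -0.9662  0.3848]
 [ 0.      0.      0.      1.    ]]
```

View pics/scene0.png

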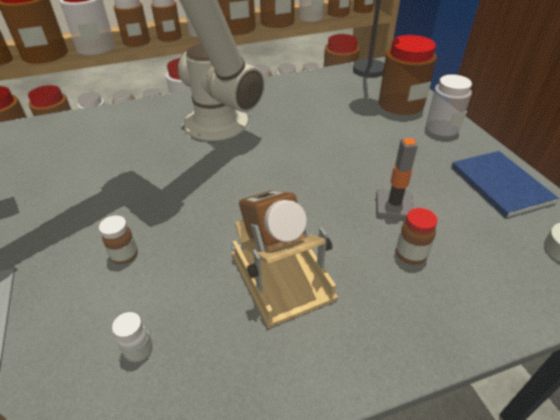

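View pics/top0.png

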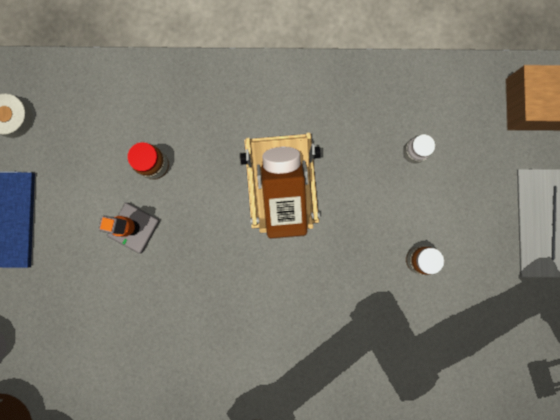

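The scene view shows the wand standing on the charger at (404,175) and the tilted jar at (275,225). In the top view the label is at (286,211), the charger at (135,228), and the red-lidded jar, which is near the charger, at (145,158). Next I'll measure these.

```bash
python3 - <<'E'
from h import *
np.set_printoptions(precision=4,suppress=True)
z=np.load('top0.npz');im,d=z['im'],z['d'];p=dict(mtx=z['K'],pose=z['T']);W=cloud(d,p)
print(p['mtx'])
print('table z',np.nanmedian(W[250:300,200:240,2]))
# label white
hsv=cv2.cvtColor(im,cv2.COLOR_RGB2HSV)
roi=np.zeros(d.shape,bool);roi[192:232,264:310]=1
crop=cv2.resize(im[130:250,225:335],None,fx=5,fy=5,interpolation=cv2.INTER_NEAREST);cv2.imwrite('pics/lab.png',crop[:,:,::-1])
crop=cv2.resize(im[130:260,80:190],None,fx=5,fy=4.5,interpolation=cv2.INTER_NEAREST);cv2.imwrite('pics/chg.png',crop[:,:,::-1])
m=roi&(hsv[...,1]<70)&(hsv[...,2]>120)
m=cv2.morphologyEx(m.astype(np.uint8),cv2.MORPH_CLOSE,np.ones((9,9)))
n,l,s,c=cv2.connectedComponentsWithStats(m);k=1+np.argmax(s[1:,4]);m=(l==k)
print(s[k],c[k],cv2.minAreaRect(np.argwhere(m)[:,::-1].astype(np.float32)))
P=W[m];P=P[~np.isnan(P[:,0])];cen=P.mean(0)
u,sv,vt=np.linalg.svd(P-cen,full_matrices=False);nrm=vt[2]*np.sign(vt[2][2]);res=(P-cen)@nrm
print('label centroid',cen,'n',nrm,'tilt',np.arccos(nrm[2]),'res',res.std())
# charger top
m=(abs(W[...,2]-.02)<.006)&(abs(W[...,0]-.53)<.08)&(abs(W[...,1]-.30)<.08)
print(m.sum(),np.nanmean(W[m],0),cv2.minAreaRect(W[m][:,:2].astype(np.float32)))
# grip top
m=(W[...,2]>.165)&(abs(W[...,0]-.53)<.08)&(abs(W[...,1]-.30)<.1)
print(m.sum(),np.nanmean(W[m],0),cv2.minAreaRect(W[m][:,:2].astype(np.float32)),np.nanpercentile(W[m][:,2],[5,50,95]))
E
```

```text
[[523.5411   0.     279.9529]
 [  0.     523.5411 206.0633]
 [  0.       0.       1.    ]]
table z 0.0008035335588730819
[269 197  33  29 841] [285.2224 210.5303] ((285.3292541503906, 210.53662109375), (26.855180740356445, 31.576494216918945), 85.03025817871094)
label centroid [ 0.5622 -0.0153  0.1629] n [-0.5754 -0.0527  0.8162] tilt 0.6160577872194716 res 0.001531092263014649
1036 [0.531  0.3094 0.0203] ((0.5321009159088135, 0.31879574060440063), (0.08613722771406174, 0.08500075340270996), 62.10347366333008)
310 [0.5318 0.3153 0.1884] ((0.5322867035865784, 0.3183123469352722), (0.030404577031731606, 0.030019599944353104), 77.66281127929688) [0.1718 0.1906 0.1945]
```

```bash
sleep 1
```

```text
(no output)
```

View pics/lab.png

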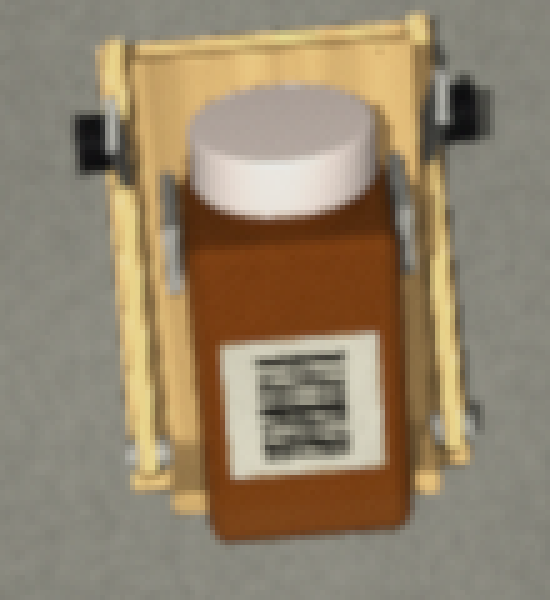

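View pics/chg.png

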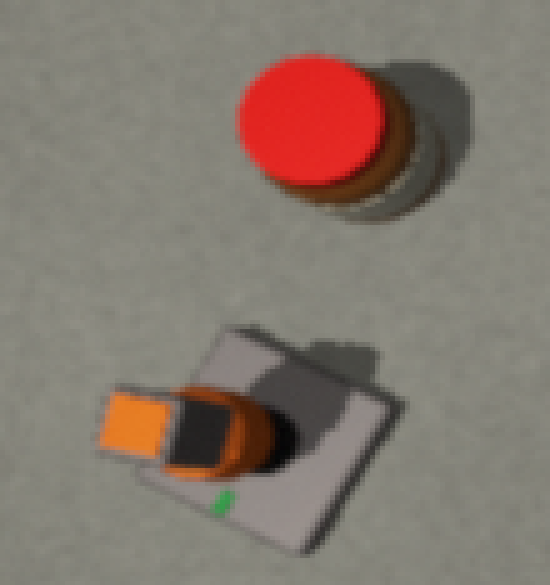

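```bash
cat >> h.py <<'E'
from scipy.spatial.transform import Rotation as Ro
np.set_printoptions(precision=4,suppress=True)
def plan(pos,rot,step=.05,ang=8):
    s=r.sense();dp=np.array(pos)-s['tcp_pos']
    rv=Ro.from_matrix(np.array(rot)@s['ee_rot'].T).as_rotvec(degrees=True)
    n=int(max(np.ceil(np.abs(dp).max()/step),np.ceil(np.abs(rv).max()/ang),1))
    print('t',round(s['time_s'],2),'tcp',s['tcp_pos'],'F',s['wrist_force'],'w',round(s['gripper_width'],3))
    print('dp mm',dp*1e3,'rv',rv,'N',n,'row',np.round(rv/n/8,3),np.round(dp/n/.06,3))
def frame(n,zh):
    x=-np.array(n)/np.linalg.norm(n); y=np.cross(zh,x); y/=np.linalg.norm(y); return np.stack([x,y,np.cross(x,y)],1)
E
python3 - <<'E'
from h import *
n=np.array([-0.5754,-0.0527,0.8162])
R=frame(n,[0,0,1]);print(R)
plan(np.array([.562,-.0153,.1629])+.26*n,R)
E
```

```text
[[ 0.5754 -0.0912  0.8128]
 [ 0.0527  0.9958  0.0744]
 [-0.8162  0.      0.5778]]
t 0.75 tcp [ 0.1678 -0.602   0.2923] F [ 0.3665  0.8355 -0.223 ] w 1.004
dp mm [244.5729 573.0183  82.8433] rv [  6.3831 -34.7599 -10.0126] N 12 row [ 0.066 -0.362 -0.104] [0.34  0.796 0.115]
```

Request:
{"op": "move_arm", "data": {"series": [[[0, 0, 0, 0.3, 0, 0.8, 1], [0.066, -0.362, -0.104, 0.34, 0.8, 0.1, 1], [0.066, -0.362, -0.104, 0.34, 0.8, 0.1, 1], [0.066, -0.362, -0.104, 0.34, 0.8, 0.1, 1], [0.066, -0.362, -0.104, 0.34, 0.8, 0.1, 1], [0.066, -0.362, -0.104, 0.34, 0.8, 0.1, 1], [0.066, -0.362, -0.104, 0.34, 0.8, 0.1, 1], [0.066, -0.362, -0.104, 0.34, 0.8, 0, 1], [0.066, -0.362, -0.104, 0.34, 0.8, 0, 1], [0.066, -0.362, -0.104, 0.34, 0.8, 0, 1], [0.066, -0.362, -0.104, 0.34, 0.8, 0, 1], [0.066, -0.362, -0.104, 0.34, 0.8, 0, 1], [0.066, -0.362, -0.104, 0.3, 0.8, 0, 1], [0, 0, 0, 0, 0, 0, 1]]]}}

```text
time_s: 2.5
tcp_pos: [0.4279, -0.0232, 0.3816]
ee_rot: [[0.591, -0.088, 0.802], [0.053, 0.996, 0.07], [-0.805, 0.001, 0.593]]
wrist_force: [-0.5, -0.4, 0.2]
gripper_width: 0.999
```

```bash
python3 - <<'E'
from h import *
n=np.array([-0.5754,-0.0527,0.8162])
plan(np.array([.562,-.0153,.1629])+.26*n,frame(n,[0,0,1])); print(r.sense()['joints'])
im,d,p=cap('wrist','w1.png'); np.savez('w1.npz',im=im,d=d,K=p['mtx'],T=p['pose'])
E
```

```text
t 2.5 tcp [ 0.4279 -0.0232  0.3816] F [-0.5344 -0.3896  0.1555] w 0.999
dp mm [-15.472   -5.778   -6.4524] rv [-0.1791  1.0874  0.1829] N 1 row [-0.022  0.136  0.023] [-0.258 -0.096 -0.108]
[  23.7155  -16.0155  -41.9082   21.5335  -30.9578 -123.9506]
```

View pics/w1.png

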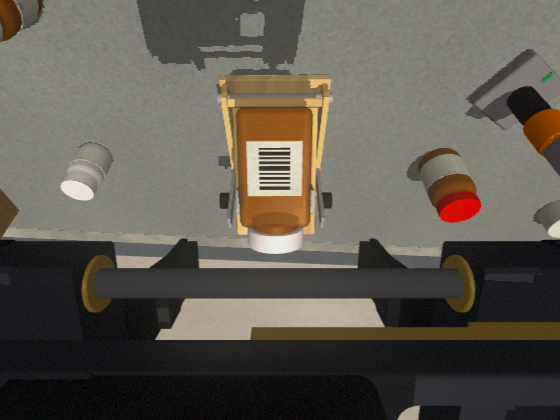

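The wrist view shows the label at (274,168) on the jar face, with the cradle around it and the lid at (274,240).

```bash
python3 - <<'E'
from h import *
z=np.load('w1.npz');im,d=z['im'],z['d'];p=dict(mtx=z['K'],pose=z['T']);W=cloud(d,p)
hsv=cv2.cvtColor(im,cv2.COLOR_RGB2HSV)
roi=np.zeros(d.shape,bool);roi[130:205,240:310]=1
m=roi&(hsv[...,1]<70)&(hsv[...,2]>120)
m=cv2.morphologyEx(m.astype(np.uint8),cv2.MORPH_CLOSE,np.ones((15,15)))
n,l,s,c=cv2.connectedComponentsWithStats(m);k=1+np.argmax(s[1:,4]);m=(l==k);print(s[k],c[k])
P=W[m];P=P[~np.isnan(P[:,0])];cen=P.mean(0)
u,sv,vt=np.linalg.svd(P-cen,full_matrices=False);nr=vt[2]*np.sign(vt[2][2])
print('label',cen,nr,np.arccos(nr[2]),((P-cen)@nr).std())
# jar face: points within plane 3mm & amber
a=(hsv[...,0]<20)&(hsv[...,1]>150)
f=(abs((W-cen)@nr)<.006)&(np.linalg.norm(W-cen,axis=-1)<.12)&(a|m)
f=cv2.erode(f.astype(np.uint8),np.ones((5,5)))>0
P=W[f];c2=P.mean(0);u,sv,vt=np.linalg.svd(P-c2,full_matrices=False);n2=vt[2]*np.sign(vt[2][2])
print('face',f.sum(),c2,n2,np.arccos(n2[2]),((P-c2)@n2).std(), 'label off',(cen-c2)@n2)
# rectangle of label in plane
ux=np.array([0,0,1])-n2*n2[2];ux/=np.linalg.norm(ux);uy=np.cross(n2,ux)
for mm,nm in ((m,'label'),(f,'face')):
    Q=W[mm]-cen; q=np.stack([Q@ux,Q@uy],1).astype(np.float32);print(nm,cv2.minAreaRect(q*1000))
print('ux',ux,'uy',uy)
E
```

```text
[ 246  141   57   55 3035] [274.145  167.7097]
label [ 0.5598 -0.0168  0.1606] [-0.5763 -0.0529  0.8155] 0.6172194269026257 0.0007504244544650031
face 6415 [ 0.5584 -0.0171  0.159 ] [-0.577  -0.0537  0.815 ] 0.6180627351607675 0.0009019692027627567 label off 0.000456892118782634
label ((2.713420867919922, -0.26112937927246094), (58.84538650512695, 59.13641357421875), 85.84801483154297)
face ((2.4783668518066406, -0.28731536865234375), (74.2895736694336, 125.56534576416016), 89.62713623046875)
ux [0.8115 0.0755 0.5795] uy [-0.0927  0.9957  0.    ]
```

```bash
python3 - <<'E'
from h import *
plan([.532,.3186,.33],frame([0,0,1],[.977,-.2137,0]))
E
```

```text
t 2.55 tcp [ 0.4279 -0.0241  0.382 ] F [-0.1362 -1.0187 -0.1528] w 1.001
dp mm [104.0984 342.7337 -52.0017] rv [  2.2387  36.478  -16.6427] N 7 row [ 0.04   0.651 -0.297] [ 0.248  0.816 -0.124]
```

Request:
{"op": "move_arm", "data": {"series": [[[0.04, 0.65, -0.3, 0.25, 0.8, -0.1, 1], [0.04, 0.65, -0.3, 0.25, 0.8, -0.1, 1], [0.04, 0.65, -0.3, 0.25, 0.8, -0.1, 1], [0.04, 0.65, -0.3, 0.25, 0.8, -0.1, 1], [0.04, 0.65, -0.3, 0.25, 0.8, -0.1, 1], [0.04, 0.65, -0.3, 0.25, 0.8, -0.1, 1], [0.04, 0.65, -0.3, 0.25, 0.8, -0.1, 1], [0, 0, 0, 0, 0, 0, 1], [0, 0, 0, 0, 0, 0, 1]]]}}

```text
time_s: 3.68
tcp_pos: [0.5383, 0.3145, 0.3398]
ee_rot: [[-0.02, 0.242, 0.97], [0.003, 0.97, -0.242], [-1.0, -0.002, -0.021]]
wrist_force: [-0.5, -0.7, 0.4]
gripper_width: 1.0
```

```bash
python3 - <<'E'
from h import *
plan([.532,.3186,.33],frame([0,0,1],[.977,-.2137,0]));print(r.sense()['joints'])
im,d,p=cap('wrist','w2.png'); np.savez('w2.npz',im=im,d=d,K=p['mtx'],T=p['pose'])
W=cloud(d,p)
for lo,hi,nm in ((.184,.2,'grip'),(.014,.026,'base')):
    m=(W[...,2]>lo)&(W[...,2]<hi)&(np.hypot(W[...,0]-.532,W[...,1]-.319)<.065)
    m=cv2.morphologyEx(m.astype(np.uint8),cv2.MORPH_OPEN,np.ones((3,3)))>0
    if m.sum()>20: print(nm,m.sum(),W[m].mean(0),cv2.minAreaRect((W[m][:,:2]*1000).astype(np.float32)),np.nanpercentile(W[m][:,2],[5,50,95]))
E
```

```text
t 3.67 tcp [0.5383 0.3145 0.3398] F [-0.4983 -0.6556  0.3655] w 1.0
dp mm [-6.3312  4.0689 -9.7878] rv [-0.1415 -1.1757  1.6401] N 1 row [-0.018 -0.147  0.205] [-0.106  0.068 -0.163]
[  44.7766   20.7452    5.6614   -0.9692  -75.6397 -148.5085]
grip 1388 [0.5309 0.3167 0.1905] ((531.9498901367188, 316.5028076171875), (29.879318237304688, 30.01240348815918), 78.59404754638672) [0.1877 0.1908 0.1924]
base 2629 [0.52   0.3183 0.0198] ((531.8209838867188, 316.5592041015625), (85.20610809326172, 84.73521423339844), 62.60879135131836) [0.0179 0.0199 0.0213]
```

View pics/w2.png

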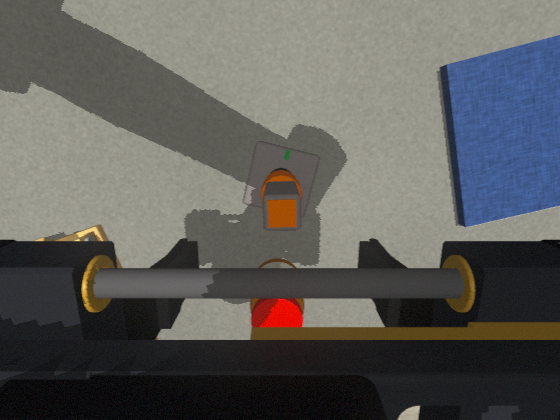

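Viewed from above, the grip top at (281,212) and the charger give matching centres, about (0.532, 0.317). I'll descend in steps.

Request:
{"op": "move_arm", "data": {"series": [[[-0.01, -0.14, 0.14, -0.1, 0.04, -0.5, 1], [0, 0, 0, 0, 0, -0.5, 1], [0, 0, 0, 0, 0, 0, 1], [0, 0, 0, 0, 0, 0, 1]]]}}

```text
time_s: 4.22
tcp_pos: [0.5316, 0.3119, 0.2847]
ee_rot: [[0.007, 0.225, 0.974], [0.007, 0.974, -0.225], [-1.0, 0.009, 0.005]]
wrist_force: [0.6, -0.2, -0.2]
gripper_width: 0.997
```

```bash
python3 - <<'E'
from h import *
plan([.532,.3168,.206],frame([0,0,1],[.980,-.198,0]))
E
```

```text
t 4.22 tcp [0.5316 0.3119 0.2847] F [ 0.6104 -0.1725 -0.1603] w 0.997
dp mm [  0.4264   4.9466 -78.7234] rv [-0.4214  0.3685  1.5753] N 2 row [-0.026  0.023  0.098] [ 0.004  0.041 -0.656]
```

Request:
{"op": "move_arm", "data": {"series": [[[-0.03, 0.03, 0.12, 0.01, 0.08, 0, 1], [0, 0, 0, 0, 0, 0, 1], [-0.02, 0.02, 0.08, 0, 0, -0.3, 1], [0, 0, 0, 0, 0, -0.3, 1], [0, 0, 0, 0, 0, 0, 1]]]}}

```text
time_s: 4.85
tcp_pos: [0.5325, 0.3171, 0.2494]
ee_rot: [[0.002, 0.195, 0.981], [0.004, 0.981, -0.195], [-1.0, 0.004, 0.001]]
wrist_force: [0.2, -0.4, 0.4]
gripper_width: 0.998
```

```bash
python3 - <<'E'
from h import *
plan([.532,.3168,.206],frame([0,0,1],[.980,-.198,0]))
E
```

```text
t 4.85 tcp [0.5325 0.3171 0.2494] F [ 0.2228 -0.3781  0.3502] w 0.998
dp mm [ -0.5119  -0.2894 -43.4115] rv [-0.2055  0.1239 -0.1571] N 1 row [-0.026  0.015 -0.02 ] [-0.009 -0.005 -0.724]
```

Request:
{"op": "move_arm", "data": {"series": [[[-0.02, 0.01, 0, -0.01, 0, -0.36, 1], [0, 0, 0, 0, 0, -0.36, 1], [0, 0, 0, 0, 0, 0, 1], [0, 0, 0, 0, 0, 0, 1]]]}}

```text
time_s: 5.35
tcp_pos: [0.5328, 0.3178, 0.2064]
ee_rot: [[0.003, 0.194, 0.981], [0.001, 0.981, -0.194], [-1.0, 0.002, 0.003]]
wrist_force: [-0.3, -0.4, -0.1]
gripper_width: 1.0
```

```bash
python3 - <<'E'
from h import *
plan([.532,.3168,.206],frame([0,0,1],[.980,-.198,0]))
E
```

```text
t 5.35 tcp [0.5328 0.3178 0.2064] F [-0.3409 -0.3894 -0.1129] w 1.0
dp mm [-0.8452 -0.9539 -0.4265] rv [-0.073   0.1725 -0.2519] N 1 row [-0.009  0.022 -0.031] [-0.014 -0.016 -0.007]
```

Request:
{"op": "move_arm", "data": {"series": [[[0, 0.02, -0.03, -0.014, -0.016, 0, 1], [0, 0, 0, 0, 0, 0, 0], [0, 0, 0, 0, 0, 0, 0], [0, 0, 0, 0, 0, 0, 0], [0, 0, 0, 0, 0, 0, 0], [0, 0, 0, 0, 0, 0, 0], [0, 0, 0, 0, 0, 0, 0], [0, 0, 0, 0, 0, 0, 0], [0, 0, 0, 0, 0, 0, 0], [0, 0, 0, 0, 0, 0, 0]]]}}

```text
time_s: 6.6
tcp_pos: [0.5327, 0.3174, 0.2092]
ee_rot: [[0.004, 0.198, 0.98], [0.004, 0.98, -0.198], [-1.0, 0.005, 0.003]]
wrist_force: [0.4, 0.7, 0.7]
gripper_width: 0.347
```

```bash
python3 - <<'E'
from h import *
s=r.sense();print(s['tcp_pos'],s['ee_rot'],s['wrist_force'],s['moment'],s['gripper_width']*87)
np.savez('grasp.npz',p=s['tcp_pos'],R=s['ee_rot'])
im,d,p=cap('scene','s2.png');c=cv2.resize(im[100:260,320:480],None,fx=3.5,fy=3.5);cv2.imwrite('pics/s2c.png',c[:,:,::-1])
E
```

```text
[0.5327 0.3174 0.2092] [[ 0.0036  0.1977  0.9803]
 [ 0.0043  0.9802 -0.1977]
 [-1.      0.005   0.0027]] [0.3748 0.6585 0.6529] [0.0131 0.0115 0.0451] 30.155028849478988
```

View pics/s2c.png

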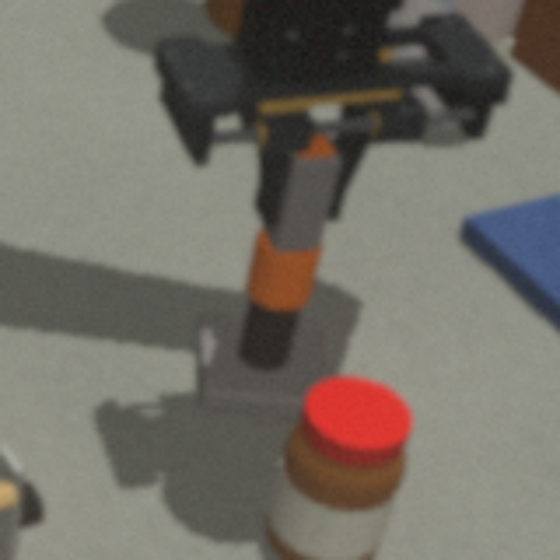

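The grip is firm (30.2 mm). Lifting now.

Request:
{"op": "move_arm", "data": {"series": [[[0, 0, 0, 0, 0, 0.2, 0], [0, 0, 0, 0, 0, 0.4, 0], [0, 0, 0, 0, 0, 0.5, 0], [0, 0, 0, 0, 0, 0.6, 0], [0, 0, 0, 0, 0, 0.6, 0], [0, 0, 0, 0, 0, 0.6, 0], [0, 0, 0, 0, 0, 0.2, 0], [0, 0, 0, 0, 0, 0, 0], [0, 0, 0, 0, 0, 0, 0]]]}}

```text
time_s: 7.78
tcp_pos: [0.5297, 0.3153, 0.3984]
ee_rot: [[-0.005, 0.199, 0.98], [0.0, 0.98, -0.199], [-1.0, -0.001, -0.005]]
wrist_force: [0.2, -0.8, -3.3]
gripper_width: 0.346
```

```bash
python3 - <<'E'
from h import *
n=np.array([-0.577,-0.0535,0.815]);n/=np.linalg.norm(n)
ux=np.array([.8115,.0755,.5795]);L=np.array([.5598,-.0168,.1606])+.001*ux
plan(L+n*(.187+.06),frame(n,[0,0,1]));s=r.sense();print(s['moment'],s['gripper_width'])
im,d,p=cap('scene','s3.png');c=cv2.resize(im[40:260,300:500],None,fx=2.7,fy=2.7);cv2.imwrite('pics/s3c.png',c[:,:,::-1])
E
```

```text
t 7.78 tcp [0.5297 0.3153 0.3984] F [ 0.1804 -0.7761 -3.2887] w 0.346
dp mm [-111.5631 -345.2886  -35.9426] rv [ -1.8839 -35.7945  16.2477] N 7 row [-0.034 -0.639  0.29 ] [-0.266 -0.822 -0.086]
[-0.0261  0.0019  0.024 ] 0.34560258291689944
```

View pics/s3c.png

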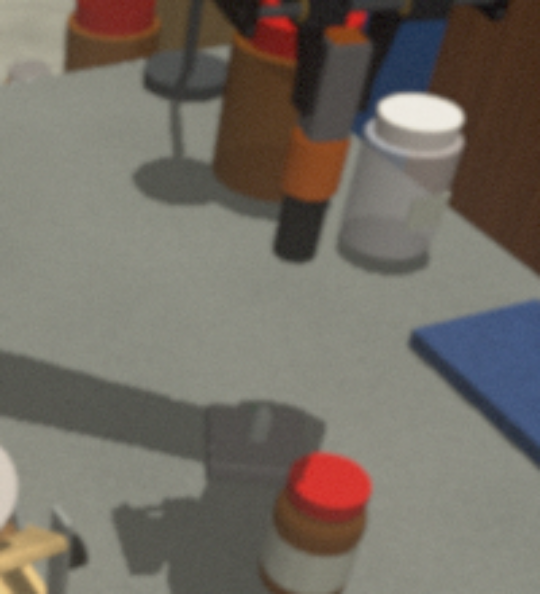

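The wand is off the post. Carrying it to the label, with the height kept until last.

Request:
{"op": "move_arm", "data": {"series": [[[-0.03, -0.56, 0.25, -0.24, -0.7, 0.05, 0], [-0.03, -0.56, 0.25, -0.24, -0.7, 0.05, 0], [-0.03, -0.56, 0.25, -0.24, -0.7, 0.05, 0], [-0.03, -0.56, 0.25, -0.24, -0.7, 0, 0], [-0.03, -0.56, 0.25, -0.24, -0.7, 0, 0], [-0.03, -0.56, 0.25, -0.24, -0.7, 0, 0], [-0.03, -0.56, 0.25, -0.24, -0.7, 0, 0], [-0.03, -0.56, 0.25, -0.24, -0.7, 0, 0], [0, 0, 0, 0, 0, 0, 0], [0, 0, 0, 0, 0, 0, 0]]]}}

```text
time_s: 9.07
tcp_pos: [0.4042, -0.032, 0.3884]
ee_rot: [[0.572, -0.09, 0.815], [0.034, 0.996, 0.086], [-0.819, -0.021, 0.573]]
wrist_force: [0.1, -0.3, -1.8]
gripper_width: 0.345
```

```bash
cat >> h.py <<'E'
n=np.array([-0.577,-0.0535,0.815]);n/=np.linalg.norm(n)
ux=np.array([.8115,.0755,.5795]);uy=np.cross(n,ux);L=np.array([.5598,-.0168,.1606])+.001*ux
def lab(h,m=.187):
    plan(L+n*(m+h),frame(n,[0,0,1]));s=r.sense();D=s['tcp_pos']+m*s['ee_rot'][:,0]-L
    print('mouth in label x,y,z mm',1e3*np.array([D@ux,D@uy,D@n]),'ang',np.arccos(-s['ee_rot'][:,0]@n),'F.n',s['wrist_force']@n,'Fxy',s['wrist_force']@ux,s['wrist_force']@uy)
E
python3 - <<'E'
from h import *
lab(.05)
im,d,p=cap('wrist','w4.png'); np.savez('w4.npz',im=im,d=d,K=p['mtx'],T=p['pose'])
im,d,p=cap('scene','s4.png'); np.savez('s4.npz',im=im,d=d,K=p['mtx'],T=p['pose'])
E
```

```text
t 9.07 tcp [ 0.4042 -0.032   0.3884] F [ 0.0964 -0.3263 -1.7828] w 0.345
dp mm [ 19.6889   2.6346 -34.0819] rv [ 1.2595 -0.3379  0.1393] N 1 row [ 0.157 -0.042  0.017] [ 0.328  0.044 -0.568]
mouth in label x,y,z mm [ 2.1148 -4.3299 89.3167] ang 0.020396012602449495 F.n -1.491152816659794 Fxy -0.9795107452066883 -0.3335527483899292
```

View pics/w4.png

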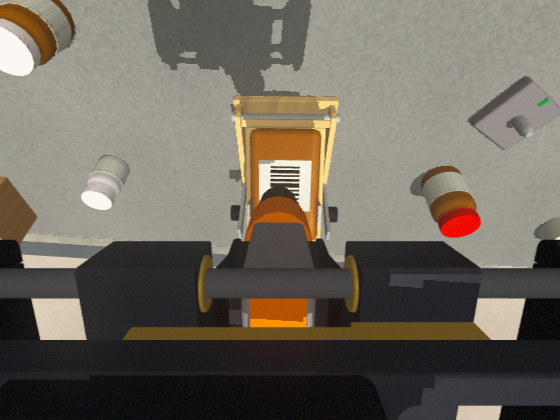

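View pics/s4.png

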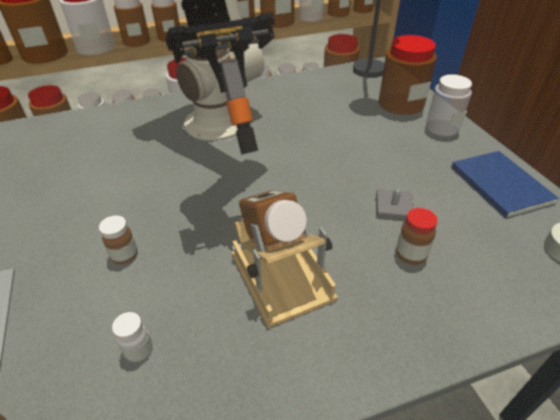

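The wrist view shows the hood at (280,197) heading for the label at (285,180). The wand looks straight in the jaws, and the bare post shows at (520,122). Approaching along the normal.

Request:
{"op": "move_arm", "data": {"series": [[[0.16, -0.04, 0.02, 0.17, 0.03, -0.28, 0], [0, 0, 0, 0.17, 0.02, -0.28, 0], [0, 0, 0, 0, 0, 0, 0], [0, 0, 0, 0, 0, 0, 0]]]}}

```text
time_s: 9.68
tcp_pos: [0.428, -0.0247, 0.3543]
ee_rot: [[0.575, -0.1, 0.812], [0.057, 0.995, 0.082], [-0.816, -0.0, 0.577]]
wrist_force: [-0.8, -0.5, -1.4]
gripper_width: 0.341
```

```bash
python3 - <<'E'
from h import *
lab(.02)
E
```

```text
t 9.68 tcp [ 0.428  -0.0247  0.3543] F [-0.7945 -0.4766 -1.3737] w 0.341
dp mm [ 13.1982  -3.0812 -24.4367] rv [ 0.0233 -0.1397 -0.4278] N 1 row [ 0.003 -0.017 -0.053] [ 0.22  -0.051 -0.407]
mouth in label x,y,z mm [ 3.2206  5.066  47.3684] ang 0.004852279151873039 F.n -0.6356400455712933 Fxy -1.476741165113417 -0.4007995988606955
```

Request:
{"op": "move_arm", "data": {"series": [[[0, 0, -0.04, 0.1, -0.025, -0.2, 0], [0, 0, 0, 0.1, -0.025, -0.2, 0], [0, 0, 0, 0, 0, 0, 0], [0, 0, 0, 0, 0, 0, 0]]]}}

```text
time_s: 10.18
tcp_pos: [0.4413, -0.026, 0.3339]
ee_rot: [[0.58, -0.097, 0.809], [0.057, 0.995, 0.079], [-0.813, 0.001, 0.583]]
wrist_force: [-1.6, 0.0, -0.9]
gripper_width: 0.347
```

```bash
python3 - <<'E'
from h import *
lab(.01)
im,d,p=cap('wrist','w5.png')
im,d,p=cap('top','t5.png'); cv2.imwrite('pics/t5c.png',cv2.resize(im[120:270,200:360],None,fx=3.5,fy=3.5)[:,:,::-1])
E
```

```text
t 10.18 tcp [ 0.4413 -0.026   0.3339] F [-1.5925  0.022  -0.9189] w 0.347
dp mm [  5.6107  -1.2183 -12.1759] rv [-0.0502  0.2203 -0.2779] N 1 row [-0.006  0.028 -0.035] [ 0.094 -0.02  -0.203]
mouth in label x,y,z mm [ 3.3251  2.3359 23.0979] ang 0.005071806756275575 F.n 0.16876727841853542 Fxy -1.8231335820051857 0.1694452623743714
```

View pics/w5.png

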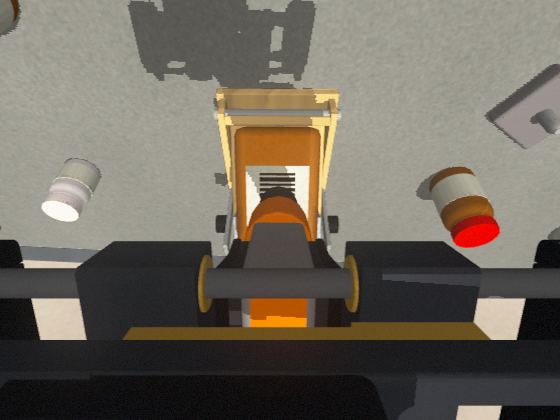

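Hood centred on the label in y; it's now about 23 mm out by kinematics.

Request:
{"op": "move_arm", "data": {"series": [[[0, 0, -0.02, 0.06, -0.02, -0.15, 0], [0, 0, 0, 0.02, 0, -0.05, 0], [0, 0, 0, 0, 0, 0, 0], [0, 0, 0, 0, 0, 0, 0]]]}}

```text
time_s: 10.78
tcp_pos: [0.4462, -0.0273, 0.3215]
ee_rot: [[0.581, -0.094, 0.809], [0.056, 0.996, 0.076], [-0.812, 0.001, 0.583]]
wrist_force: [0.2, -0.6, -2.9]
gripper_width: 0.342
```

```bash
python3 - <<'E'
from h import *
lab(0)
E
```

```text
t 10.78 tcp [ 0.4462 -0.0273  0.3215] F [ 0.1999 -0.5659 -2.8748] w 0.342
dp mm [ 6.4696  0.5871 -7.9621] rv [-0.072   0.273  -0.1149] N 1 row [-0.009  0.034 -0.014] [ 0.108  0.01  -0.133]
mouth in label x,y,z mm [ 0.2283  0.3542 10.2559] ang 0.005190492633199804 F.n -2.4279717933780605 Fxy -1.5464486688816255 -0.5815448414562931
```

Request:
{"op": "move_arm", "data": {"series": [[[0, 0.02, 0, 0.04, 0, -0.055, 0], [0, 0, 0, 0, 0, 0, 0]]]}}

```text
time_s: 11.02
tcp_pos: [0.4489, -0.0273, 0.3182]
ee_rot: [[0.579, -0.094, 0.81], [0.056, 0.996, 0.076], [-0.814, 0.001, 0.581]]
wrist_force: [-0.1, 0.6, -2.3]
gripper_width: 0.347
```

```bash
cat >> h.py <<'E'
def avg(k=6):
    F=[];Z=[]
    for i in range(k):
        viewer.capture('wrist');s=r.sense();F.append(s['wrist_force']);Z.append((s['tcp_pos']+.187*s['ee_rot'][:,0]-L)@n*1e3)
    F=np.array(F);print('avg F.n',(F@n).mean(),'sd',(F@n).std(),'ux',(F@ux).mean(),'uy',(F@uy).mean(),'z',np.mean(Z))
E
python3 - <<'E'
from h import *
lab(0);avg()
E
```

```text
t 11.03 tcp [ 0.4489 -0.0273  0.3182] F [-0.121   0.6031 -2.2618] w 0.347
dp mm [ 3.8179  0.5234 -4.6523] rv [-0.081   0.1273 -0.1208] N 1 row [-0.01   0.016 -0.015] [ 0.064  0.009 -0.078]
mouth in label x,y,z mm [-0.0038  0.2434  6.0234] ang 0.0032150044267969047 F.n -1.8058168551842317 Fxy -1.363407697643015 0.6120545920838734
avg F.n -1.5232794021229938 sd 0.4316225152831337 ux -1.4917115806884302 uy -0.04029850407187754 z 6.295432994209148
```

Free baseline is F·n ≈ -1.5 N. Continuing in small steps.

Request:
{"op": "move_arm", "data": {"series": [[[0, 0.01, 0, 0.03, 0, -0.04, 0], [0, 0, 0, 0, 0, 0, 0]]]}}

```text
time_s: 11.58
tcp_pos: [0.4507, -0.0272, 0.3161]
ee_rot: [[0.578, -0.095, 0.81], [0.056, 0.996, 0.076], [-0.814, 0.002, 0.581]]
wrist_force: [-0.3, -0.0, -2.4]
gripper_width: 0.346
```

```bash
python3 - <<'E'
from h import *
lab(0);avg(4)
E
```

```text
t 11.57 tcp [ 0.4507 -0.0272  0.3161] F [-0.251  -0.0095 -2.3777] w 0.346
dp mm [ 2.0248  0.4579 -2.51  ] rv [-0.0993  0.0926 -0.1327] N 1 row [-0.012  0.012 -0.017] [ 0.034  0.008 -0.042]
mouth in label x,y,z mm [0.1077 0.2221 3.2393] ang 0.0031665260066079796 F.n -1.792452609982913 Fxy -1.5822575186741301 0.014086550098978629
avg F.n -1.818214063281515 sd 0.3886289584634103 ux -1.0873233861196403 uy 0.25226138183078495 z 3.4244116758833285
```

Request:
{"op": "move_arm", "data": {"series": [[[0, 0.01, 0, 0.03, 0, -0.04, 0], [0, 0, 0, 0, 0, 0, 0]]]}}

```text
time_s: 12.02
tcp_pos: [0.4527, -0.0271, 0.3142]
ee_rot: [[0.578, -0.095, 0.81], [0.057, 0.995, 0.076], [-0.814, 0.002, 0.581]]
wrist_force: [-2.1, 1.2, -1.0]
gripper_width: 0.344
```

```bash
python3 - <<'E'
from h import *
lab(0);avg(4)
E
```

```text
t 12.03 tcp [ 0.4527 -0.0271  0.3142] F [-2.0586  1.2353 -1.036 ] w 0.344
dp mm [ 0.0387  0.3633 -0.6616] rv [-0.1179  0.0886 -0.1475] N 1 row [-0.015  0.011 -0.018] [ 0.001  0.006 -0.011]
mouth in label x,y,z mm [0.6479 0.2114 0.5821] ang 0.003502373179774899 F.n 0.27743160737567324 Fxy -2.1776603368717913 1.4206673734037936
avg F.n 0.8578229225983991 sd 0.6024648048913459 ux -1.6834215653043079 uy 0.46837619507430245 z 0.7001508113453196
```

Contact: F·n is up about 2.4 N. Pressing further in small steps.

Request:
{"op": "move_arm", "data": {"series": [[[0, 0.01, 0, 0.03, 0, -0.04, 0], [0, 0, 0, 0, 0, 0, 0]]]}}

```text
time_s: 12.48
tcp_pos: [0.4544, -0.0271, 0.3121]
ee_rot: [[0.578, -0.095, 0.811], [0.057, 0.995, 0.076], [-0.814, 0.002, 0.58]]
wrist_force: [-3.5, 1.4, 0.5]
gripper_width: 0.342
```

```bash
python3 - <<'E'
from h import *
lab(0);avg(4)
E
```

```text
t 12.47 tcp [ 0.4544 -0.0271  0.3121] F [-3.4805  1.4406  0.4744] w 0.342
dp mm [-1.7078  0.3237  1.474 ] rv [-0.1351  0.0508 -0.1561] N 1 row [-0.017  0.006 -0.02 ] [-0.028  0.005  0.025]
mouth in label x,y,z mm [ 0.7128  0.1606 -2.1681] ang 0.0035984694422805117 F.n 2.3178268498450203 Fxy -2.440725045666232 1.7564950818069933
avg F.n 2.454451561677555 sd 0.3914416304099955 ux -2.163779935296052 uy 1.135034359444847 z -2.0695322630123436
```

Request:
{"op": "move_arm", "data": {"series": [[[0, 0, 0, 0.022, 0, -0.028, 0], [0, 0, 0, 0, 0, 0, 0]]]}}

```text
time_s: 12.92
tcp_pos: [0.4556, -0.027, 0.3105]
ee_rot: [[0.578, -0.095, 0.811], [0.057, 0.995, 0.076], [-0.814, 0.002, 0.581]]
wrist_force: [-4.9, 1.9, 2.1]
gripper_width: 0.342
```

```bash
python3 - <<'E'
from h import *
lab(0);avg(6)
E
```

```text
t 12.93 tcp [ 0.4556 -0.027   0.3105] F [-4.8908  1.9135  2.1454] w 0.342
dp mm [-2.9098  0.2978  3.1263] rv [-0.1439  0.0637 -0.1609] N 1 row [-0.018  0.008 -0.02 ] [-0.048  0.005  0.052]
mouth in label x,y,z mm [ 0.7774  0.1045 -4.2096] ang 0.003823828357231197 F.n 4.468039242019543 Fxy -2.5811756135922352 2.357589433524876
avg F.n 4.08091052806494 sd 0.6036095357194808 ux -2.6143426861488197 uy 1.320251306250977 z -4.100583629039618
```

The hood is about 5 mm in, mid-band. I'll hold here with camera calls, during which the arm keeps its target.

```bash
python3 - <<'E'
from h import *
avg(16);avg(16);avg(16);lab(0)
im,d,p=cap('scene','s6.png');cap('wrist','w6.png')
cv2.imwrite('pics/s6c.png',cv2.resize(im[80:340,180:380],None,fx=2.3,fy=2.3)[:,:,::-1])
W=cloud(d,p);print(spotter.find_in('scene','jar_a'))
E
```

```text
avg F.n 3.798806179251695 sd 0.366611547519594 ux -2.7131291433849074 uy 1.4660428639244993 z -4.116690855376229
avg F.n 3.7969097234056797 sd 0.41273314831448815 ux -2.7054953374024233 uy 1.649598456837846 z -4.12883130650023
avg F.n 3.8597377843116916 sd 0.24546572780112205 ux -2.722286854966481 uy 1.5524845641643712 z -4.1298463114746795
t 15.62 tcp [ 0.4556 -0.027   0.3105] F [-3.5172  1.446   1.8833] w 0.339
dp mm [-2.8721  0.3064  3.0716] rv [-0.1465  0.0642 -0.1564] N 1 row [-0.018  0.008 -0.02 ] [-0.048  0.005  0.051]
mouth in label x,y,z mm [ 0.7801  0.0977 -4.1428] ang 0.0038193946238107147 F.n 3.486968236791154 Fxy -1.653692532584518 1.7650058410533038
[{'centre': [131.4, 339.8], 'conf': 0.72}, {'centre': [116.1, 238.2], 'conf': 0.68}, {'centre': [414.6, 233.1], 'conf': 0.64}]
```

View pics/s6c.png

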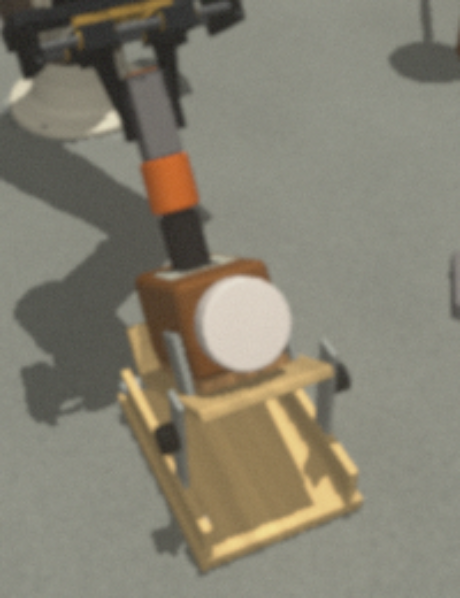

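View pics/w6.png

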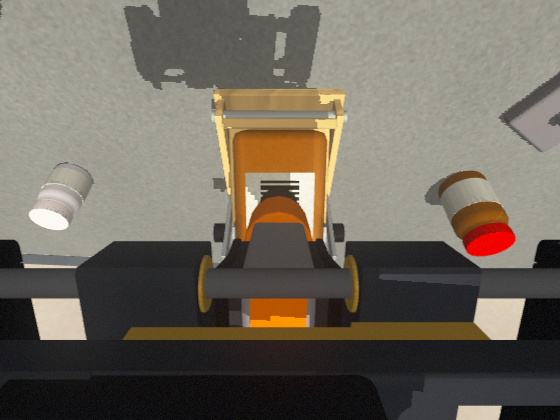

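```bash
python3 - <<'E'
from h import *
im,d,p=cap('top','t6.png'); np.savez('t6.npz',im=im,d=d,K=p['mtx'],T=p['pose']);cv2.imwrite('pics/t6c.png',cv2.resize(im[150:250,235:335],None,fx=6,fy=6)[:,:,::-1])
T=p['pose'];K=p['mtx']
for q in (L,L+.017*ux,L+.03*ux,L+.03*ux+.03*uy,L+.03*ux-.03*uy):
    c=np.linalg.inv(T)@np.append(q,1);c=K@c[:3];c=c[:2]/c[2];print(c,(c-[235,150])*6)
E
```

```text
[285.9048 211.4646] [305.4289 368.7877]
[285.357  203.9232] [302.1421 323.5394]
[284.9316 198.0669] [299.5897 288.4011]
[269.2137 199.4267] [205.2823 296.5601]
[300.6375 196.7081] [393.8251 280.2484]
```

View pics/t6c.png

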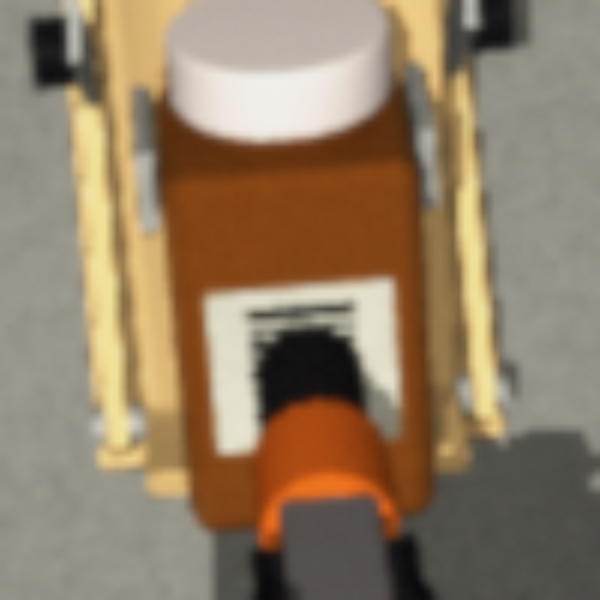

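In the top view the hood's upper edge is at (308,330), against (302,324) predicted. That puts the hood within about 3 mm of label centre. It was held over 2.5 s, so I'll retract along the normal.

Request:
{"op": "move_arm", "data": {"series": [[[0, 0, 0, -0.08, -0.01, 0.11, 0], [0, 0, 0, -0.2, -0.02, 0.28, 0], [0, 0, 0, -0.2, -0.02, 0.28, 0], [0, 0, 0, -0.2, -0.02, 0.28, 0], [0, 0, 0, -0.1, 0, 0.28, 0], [0, 0, 0, 0, 0, 0.28, 0], [0, 0, 0, 0, 0, 0, 0]]]}}

```text
time_s: 16.7
tcp_pos: [0.4054, -0.0318, 0.4032]
ee_rot: [[0.573, -0.095, 0.814], [0.058, 0.996, 0.074], [-0.817, 0.005, 0.576]]
wrist_force: [-0.5, 0.6, -2.9]
gripper_width: 0.341
```

```bash
python3 - <<'E'
from h import *
g=np.load('grasp.npz');print(g['p']);plan([.5327,.3174,.33],g['R'])
im,d,p=cap('top'); W=cloud(d,p)
c=W[150:195,240:330];print(spotter.find_in('top','label'))
E
```

```text
[0.5327 0.3174 0.2092]
t 16.7 tcp [ 0.4054 -0.0318  0.4032] F [-0.508   0.6348 -2.8744] w 0.341
dp mm [127.3068 349.2298 -73.1516] rv [  1.8413  35.1118 -16.1286] N 7 row [ 0.033  0.627 -0.288] [ 0.303  0.831 -0.174]
[{'centre': [281.8, 186.7], 'conf': 0.87}]
```

Request:
{"op": "move_arm", "data": {"series": [[[0.03, 0.55, -0.25, 0.26, 0.72, 0, 0], [0.03, 0.55, -0.25, 0.26, 0.72, 0, 0], [0.03, 0.55, -0.25, 0.26, 0.72, 0, 0], [0.03, 0.55, -0.25, 0.26, 0.72, 0, 0], [0.03, 0.55, -0.25, 0.26, 0.72, 0, 0], [0.03, 0.55, -0.25, 0.26, 0.72, 0, 0], [0.03, 0.55, -0.25, 0.26, 0.72, 0, 0], [0.03, 0.55, -0.25, 0.26, 0.72, 0, 0], [0, 0, 0, 0, 0, -0.3, 0], [0, 0, 0, 0, 0, 0, 0]]]}}

```text
time_s: 18.05
tcp_pos: [0.5315, 0.3253, 0.3643]
ee_rot: [[-0.041, 0.207, 0.978], [-0.005, 0.978, -0.207], [-0.999, -0.014, -0.039]]
wrist_force: [0.1, 0.3, -2.1]
gripper_width: 0.344
```

```bash
python3 - <<'E'
from h import *
g=np.load('grasp.npz');plan([.5327,.3174,.30],g['R'])
E
```

```text
t 18.05 tcp [0.5315 0.3253 0.3643] F [ 0.148   0.2857 -2.0895] w 0.344
dp mm [  1.165   -7.9208 -64.2836] rv [ 0.5678 -2.5704  0.5453] N 2 row [ 0.035 -0.161  0.034] [ 0.01  -0.066 -0.536]
```

Request:
{"op": "move_arm", "data": {"series": [[[0.07, -0.32, 0.07, 0.02, -0.13, -0.4, 0], [0, 0, 0, 0, 0, -0.4, 0], [0, 0, 0, 0, 0, 0, 0], [0, 0, 0, 0, 0, 0, 0]]]}}

```text
time_s: 18.55
tcp_pos: [0.5337, 0.3165, 0.3169]
ee_rot: [[0.009, 0.197, 0.98], [0.005, 0.98, -0.197], [-1.0, 0.007, 0.008]]
wrist_force: [0.3, 0.0, -1.2]
gripper_width: 0.345
```

```bash
python3 - <<'E'
from h import *
g=np.load('grasp.npz');plan([.5327,.3174,.30],g['R'])
im,d,p=cap('scene','s7.png');c=cv2.resize(im[60:260,300:500],None,fx=2.8,fy=2.8);cv2.imwrite('pics/s7c.png',c[:,:,::-1])
E
```

```text
t 18.55 tcp [0.5337 0.3165 0.3169] F [ 0.2679  0.0268 -1.224 ] w 0.345
dp mm [ -0.998    0.9172 -16.9315] rv [-0.036   0.2897 -0.0145] N 1 row [-0.005  0.036 -0.002] [-0.017  0.015 -0.282]
```

View pics/s7c.png

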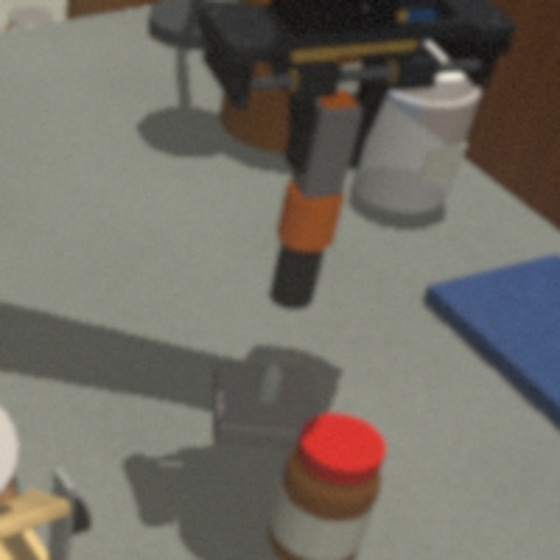

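```bash
cat > fit.py <<'E'
from h import *
from scipy.optimize import least_squares
def fit(cam='scene'):
    s=r.sense(); im,d,p=cap(cam); W=cloud(d,p)
    t=s['tcp_pos'];a=s['ee_rot'][:,0]
    D=W-t; ax=D@a; rad=np.linalg.norm(D-ax[...,None]*a,axis=-1)
    ok=np.isfinite(ax)&(rad<.035)
    hood=ok&(ax>.145)&(ax<.180); bar=ok&(ax>.092)&(ax<.125)
    er=lambda m:cv2.erode(m.astype(np.uint8),np.ones((3,3)))>0
    H=W[er(hood)]-t;B=W[er(bar)]-t
    e1=s['ee_rot'][:,1];e2=s['ee_rot'][:,2]
    def f(q):
        out=[]
        for P,R in ((H,.017),(B,.021)):
            h=P@a; x=P@e1-q[0]-q[2]*(h-.187); y=P@e2-q[1]-q[3]*(h-.187)
            out.append(np.hypot(x,y)-R)
        return np.concatenate(out)
    o=least_squares(f,[0,0,0,0],loss='soft_l1',f_scale=.001)
    print(cam,len(H),len(B),'mouth off along tool y,z mm',o.x[:2]*1e3,'tilt',o.x[2:],'rms',np.sqrt(np.mean(o.fun**2)))
    return im,d,p
if __name__=='__main__':
    fit();fit();fit('top')
E
python3 fit.py
```

```text
scene 139 203 mouth off along tool y,z mm [-0.7951 -2.2477] tilt [-0.0063 -0.0036] rms 0.0011631157198503785
scene 137 204 mouth off along tool y,z mm [-0.1176 -2.1365] tilt [ 0.0026 -0.0009] rms 0.0012092333246338858
top 0 0 mouth off along tool y,z mm [0. 0.] tilt [0. 0.] rms nan
  return _methods._mean(a, axis=axis, dtype=dtype,
  ret = ret.dtype.type(ret / rcount)
```

The wand is still straight in the jaws (tilt under 0.01 rad), so I'll go back to the recorded grasp pose.

Request:
{"op": "move_arm", "data": {"series": [[[0, 0.04, 0, -0.02, 0.02, -0.35, 0], [0, 0, 0, 0, 0, -0.35, 0], [0, 0, 0, 0, 0, 0, 0], [0, 0, 0, 0, 0, 0, 0]]]}}

```text
time_s: 19.25
tcp_pos: [0.5335, 0.3188, 0.2776]
ee_rot: [[0.008, 0.197, 0.98], [0.009, 0.98, -0.197], [-1.0, 0.011, 0.006]]
wrist_force: [0.7, -0.3, -2.3]
gripper_width: 0.338
```

```bash
python3 - <<'E'
from h import *
g=np.load('grasp.npz');plan([.5327,.3174,.2092],g['R'])
E
```

```text
t 19.25 tcp [0.5335 0.3188 0.2776] F [ 0.6929 -0.2529 -2.3169] w 0.338
dp mm [ -0.8166  -1.3908 -68.4297] rv [-0.2951  0.2576 -0.0418] N 2 row [-0.018  0.016 -0.003] [-0.007 -0.012 -0.57 ]
```

Request:
{"op": "move_arm", "data": {"series": [[[-0.04, 0.03, 0, -0.015, -0.025, -0.15, 0], [0, 0, 0, 0, 0, -0.15, 0], [0, 0, 0, 0, 0, 0, 0], [0, 0, 0, 0, 0, 0, 0]]]}}

```text
time_s: 19.75
tcp_pos: [0.5331, 0.3176, 0.2603]
ee_rot: [[0.006, 0.197, 0.98], [0.005, 0.98, -0.197], [-1.0, 0.007, 0.005]]
wrist_force: [-0.1, 0.4, -1.0]
gripper_width: 0.342
```

```bash
python3 - <<'E'
from h import *
g=np.load('grasp.npz');plan([.5327,.3174,.2092],g['R'])
E
```

```text
t 19.75 tcp [0.5331 0.3176 0.2603] F [-0.1045  0.4176 -1.0018] w 0.342
dp mm [ -0.3664  -0.1616 -51.0983] rv [-0.0642  0.1402 -0.0511] N 2 row [-0.004  0.009 -0.003] [-0.003 -0.001 -0.426]
```

Request:
{"op": "move_arm", "data": {"series": [[[-0.01, 0.015, 0, -0.006, -0.003, -0.15, 0], [0, 0, 0, 0, 0, -0.15, 0], [0, 0, 0, 0, 0, -0.15, 0], [0, 0, 0, 0, 0, 0, 0], [0, 0, 0, 0, 0, 0, 0]]]}}

```text
time_s: 20.38
tcp_pos: [0.5326, 0.3173, 0.231]
ee_rot: [[0.003, 0.197, 0.98], [0.003, 0.98, -0.197], [-1.0, 0.004, 0.003]]
wrist_force: [0.4, -0.1, -2.0]
gripper_width: 0.344
```

```bash
python3 - <<'E'
from h import *
g=np.load('grasp.npz');plan([.5327,.3174,.2092],g['R'])
E
```

```text
t 20.38 tcp [0.5326 0.3173 0.231 ] F [ 0.4305 -0.0891 -1.9656] w 0.344
dp mm [  0.1064   0.0668 -21.8135] rv [ 0.0511 -0.0166 -0.0574] N 1 row [ 0.006 -0.002 -0.007] [ 0.002  0.001 -0.364]
```

Post is inside the hood with no side force. Continuing down.

Request:
{"op": "move_arm", "data": {"series": [[[0, 0, 0, 0, 0, -0.12, 0], [0, 0, 0, 0, 0, -0.12, 0], [0, 0, 0, 0, 0, -0.06, 0], [0, 0, 0, 0, 0, 0, 0], [0, 0, 0, 0, 0, 0, 0]]]}}

```text
time_s: 21.0
tcp_pos: [0.5328, 0.3174, 0.2121]
ee_rot: [[0.004, 0.197, 0.98], [0.004, 0.98, -0.197], [-1.0, 0.005, 0.003]]
wrist_force: [0.0, 0.2, -2.4]
gripper_width: 0.339
```

```bash
python3 - <<'E'
from h import *
g=np.load('grasp.npz');plan([.5327,.3174,.2092],g['R'])
for i in range(5): viewer.capture('wrist');print(r.sense()['wrist_force'])
E
```

```text
t 21.0 tcp [0.5328 0.3174 0.2121] F [ 0.0162  0.1559 -2.4431] w 0.339
dp mm [-0.0945 -0.0396 -2.9214] rv [ 0.0206  0.0228 -0.0556] N 1 row [ 0.003  0.003 -0.007] [-0.002 -0.001 -0.049]
[ 0.5866 -0.4422 -2.4188]
[-0.0596  0.0511 -2.0462]
[-0.3239 -0.2931 -1.2966]
[ 0.1739 -0.057  -2.0596]
[ 0.2093  0.4446 -3.1664]
```

Request:
{"op": "move_arm", "data": {"series": [[[0, 0, 0, 0, 0, -0.045, 0], [0, 0, 0, 0, 0, 0, 0]]]}}

```text
time_s: 21.5
tcp_pos: [0.5328, 0.3175, 0.2096]
ee_rot: [[0.004, 0.197, 0.98], [0.004, 0.98, -0.197], [-1.0, 0.005, 0.003]]
wrist_force: [-0.2, -0.1, -3.0]
gripper_width: 0.341
```

```bash
cat > fz.py <<'E'
from h import *
g=np.load('grasp.npz');plan([.5327,.3174,.2092],g['R']);F=[]
for i in range(6): viewer.capture('wrist');F.append(r.sense()['wrist_force'])
print(np.mean(F,0))
E
python3 fz.py
```

```text
t 21.5 tcp [0.5328 0.3175 0.2096] F [-0.1693 -0.0873 -3.0108] w 0.341
dp mm [-0.1041 -0.087  -0.3833] rv [-0.0075  0.0477 -0.0577] N 1 row [-0.001  0.006 -0.007] [-0.002 -0.001 -0.006]
[-0.0838 -0.0171 -2.1608]
```

Request:
{"op": "move_arm", "data": {"series": [[[0, 0, 0, 0, 0, -0.025, 0], [0, 0, 0, 0, 0, 0, 0]]]}}

```text
time_s: 22.05
tcp_pos: [0.533, 0.3176, 0.2091]
ee_rot: [[0.005, 0.196, 0.981], [0.005, 0.98, -0.196], [-1.0, 0.006, 0.004]]
wrist_force: [-0.5, -0.1, 0.5]
gripper_width: 0.344
```

```bash
python3 fz.py
```

```text
t 22.05 tcp [0.533  0.3176 0.2091] F [-0.4668 -0.1476  0.5433] w 0.344
dp mm [-0.3418 -0.2271  0.0854] rv [-0.0283  0.1031 -0.0746] N 1 row [-0.004  0.013 -0.009] [-0.006 -0.004  0.001]
[-0.6065 -0.1662  0.4415]
```

The base has contact and carries the weight, at TCP z = 0.209, the same as at the grasp. Releasing.

Request:
{"op": "move_arm", "data": {"series": [[[0, 0, 0, 0, 0, 0, 0.6], [0, 0, 0, 0, 0, 0, 0.8], [0, 0, 0, 0, 0, 0, 1], [0, 0, 0, 0, 0, 0, 1], [0, 0, 0, 0, 0, 0, 1], [0, 0, 0, 0, 0, 0, 1]]]}}

```text
time_s: 23.1
tcp_pos: [0.5338, 0.3181, 0.2091]
ee_rot: [[0.008, 0.196, 0.981], [0.006, 0.981, -0.196], [-1.0, 0.008, 0.006]]
wrist_force: [-0.5, -0.6, 0.0]
gripper_width: 0.936
```

```bash
python3 - <<'E'
from h import *
s=r.sense();print(s['tcp_pos'],s['gripper_width'],s['wrist_force'])
im,d,p=cap('scene','s8.png');c=cv2.resize(im[60:260,300:500],None,fx=2.8,fy=2.8);cv2.imwrite('pics/s8c.png',c[:,:,::-1])
E
```

```text
[0.5338 0.3181 0.2091] 0.9364661138145373 [-0.4843 -0.5689  0.0318]
```

View pics/s8c.png

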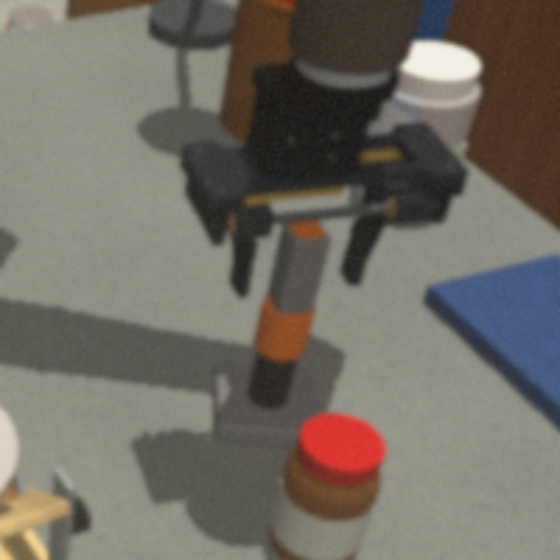

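The wand is standing on the base with the fingers clear on both sides. Backing straight up.

Request:
{"op": "move_arm", "data": {"series": [[[0, 0, 0, 0, 0, 0.3, 1], [0, 0, 0, 0, 0, 0.5, 1], [0, 0, 0, 0, 0, 0.6, 1], [0, 0, 0, 0, 0, 0.6, 1], [0, 0, 0, 0, 0, 0.4, 1], [0, 0, 0, 0, 0, 0, 1], [0, 0, 0, 0, 0, 0, 1]]]}}

```text
time_s: 24.02
tcp_pos: [0.5325, 0.3171, 0.3552]
ee_rot: [[0.004, 0.197, 0.98], [0.004, 0.98, -0.197], [-1.0, 0.005, 0.003]]
wrist_force: [-0.5, 0.1, -0.2]
gripper_width: 0.996
```

```bash
python3 - <<'E'
from h import *
im,d,p=cap('wrist','w9.png');W=cloud(d,p)
for lo,hi,nm in ((.184,.2,'grip'),(.014,.026,'base')):
    m=(W[...,2]>lo)&(W[...,2]<hi)&(np.hypot(W[...,0]-.532,W[...,1]-.319)<.065)
    m=cv2.morphologyEx(m.astype(np.uint8),cv2.MORPH_OPEN,np.ones((3,3)))>0
    if m.sum()>20: print(nm,m.sum(),cv2.minAreaRect((W[m][:,:2]*1000).astype(np.float32)),np.nanpercentile(W[m][:,2],[5,50,95]))
# scene: loose jars, compare with start
im,d,p=cap('scene','s9.png');W=cloud(d,p);z=np.load('scene0.npz');W0=cloud(z['d'],dict(mtx=z['K'],pose=z['T']))
dd=np.abs(d-z['d']); 
for nm,(u,v) in dict(red=(416,235),clear=(135,336),amber=(117,238),lid=(285,222),stand=(290,280)).items():
    sl=np.s_[v-12:v+12,u-12:u+12];print(nm,np.nanmedian(np.abs(d[sl]-z['d'][sl])),np.nanmedian(W[sl].reshape(-1,3),0)-np.nanmedian(W0[sl].reshape(-1,3),0))
# wand axis from scene
t=np.array([.532,.317,0])
m=(np.hypot(W[...,0]-t[0],W[...,1]-t[1])<.03)&(W[...,2]>.03)&(W[...,2]<.185);m0=(np.hypot(W0[...,0]-t[0],W0[...,1]-t[1])<.03)&(W0[...,2]>.03)&(W0[...,2]<.185)
for lo,hi in ((.025,.06),(.08,.115),(.125,.16),(.16,.185)):
    a=W[m&(W[...,2]>lo)&(W[...,2]<hi)];b=W0[m0&(W0[...,2]>lo)&(W0[...,2]<hi)];print(lo,a.mean(0)-b.mean(0))
E
```

```text
grip 1235 ((532.7760620117188, 316.6786193847656), (29.77557373046875, 30.348175048828125), 78.10941314697266) [0.1874 0.1907 0.1924]
base 2479 ((531.8404541015625, 316.45355224609375), (85.06292724609375, 84.77164459228516), 62.187808990478516) [0.0178 0.0199 0.0213]
red 0.001347065 [ 0. -0. -0.]
clear 0.0011502504 [ 0.0003  0.0001 -0.0006]
amber 0.0014374256 [ 0.0003 -0.0001  0.0001]
lid 0.00112167 [ 0.0001 -0.0001  0.    ]
stand 0.0014046431 [ 0.0005  0.0003 -0.0001]
0.025 [ 0.0001 -0.0004 -0.0004]
0.08 [ 0.0006  0.0002 -0.0001]
0.125 [0.0008 0.0002 0.0008]
0.16 [ 0.0005  0.0001 -0.0001]
```

View pics/s9.png

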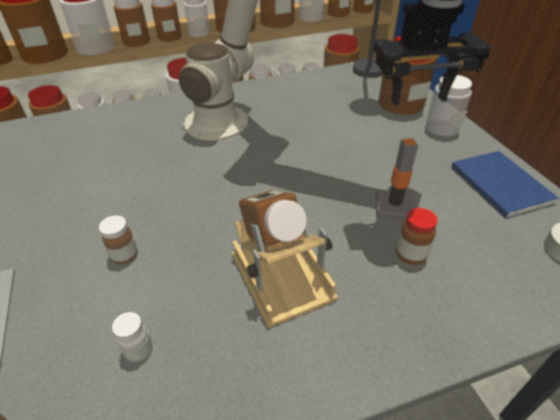

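The scene view shows the wand upright on the charger at (404,175). The three loose jars and the cradle look as they did at the start, and the gripper is clear above. Handing in.

```bash
python3 -c "
from station import r
print(r.finish_job())"
```

```text
the job is handed in; nothing more can be done
None
```

I scanned the label, put the wand back on its charging post and let go. The job is handed in at about 24 s on the clock; it gave no verdict.

- **Press:** The hood was about 5 mm in, taken from a force rise of about 5.5 N and from the depth moved. I held it still for over 2.5 s. By arm pose the mouth was within 1 mm of label centre and about 0.004 rad off square. The top camera put it about 2–3 mm off centre instead, still well inside the 10 mm limit.
- **Wand at the end:** It stands on the charger base and the gripper is clear above it. The grip top is at z = 0.191 m and within about 1 mm of the charger centre. Compared with the start picture, the wand's surface moved less than 1 mm at every height checked.
- **Other things:** The lid of the cradled jar, the cradle base and the three loose jars show changes of 1 mm or less from the start. I did not measure the label itself again after the scan.

The wrist-force readings were noisy (about ±0.5 N), so I averaged them. The top and wrist cameras disagreed by about 2 mm on the charger position, so I returned the wand to the pose recorded at the grasp.

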